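# Fetch the long column from its pull-out and stand it in the beaker to soak

## Robot

A 7-joint arm with a two-finger parallel gripper is mounted at the origin on a cart in front of the work surface, level with it; the furniture and walls round the work are solid. World frame = base frame: x ahead of the robot, y to its left, z up, the work surface at z = 0. Lengths are in m, angles in rad, forces in N, time in s.
With the tool pointing down it reaches from about 0.4 to 0.85 m from the base axis. Payload 10.4 kg.
Tool frame: the origin (TCP) lies at the very end of the fingers, on their centre line; the grasp point (between the pads) lies 19 mm behind it; z points along the fingers, y is the line along which they close (so a half turn about z gives the same grasp; the last joint's range is limited). The gripper opens to 85 mm and grips with 20 to 120 N. Pads are 22 mm wide; open, the fingers measure 114 mm over their backs; the gripper's body (76 mm by 85 mm) begins 54 mm behind the grasp point. The pads swing forward as they close: fully open they stand 13 mm farther back than shut.
Start: joints at [-1.123, 0.332, -0.065, 1.46, 0.022, 1.35, -0.088], TCP at [0.283, 0.557, 0.206] pointing down, gripper open.
Joint ranges: [-2.6, 2.6], [-0.5, 2.12], [-1.47, 1.34], [0.16, 2.42], [-1.27, 4.41], [0.06, 2.06], [-2.6, 2.6]. Speed limits (rad/s): [2.22, 2.22, 2.79, 2.79, 3.14, 3.14, 3.14].

## Interface

Orientations are given as a unit quaternion [x, y, z, w].
In Python, from workcell import manip, optics gives the robot as it stands.
- The arm moves only by the tool jog_arm, never from a script. Its arguments are lists of equal length, an entry for each row: "dr": the turn, a rotation vector about the tool's x, y, z normalised to -1 to 1, where 1 is 4 degrees, a list of three; "translation": the shift along the tool's x, y, z normalised to -1 to 1, where 1 is 0.025 m, a list of three; "jaw": the opening, from 0 (shut) to 1 (fully open). A call has 1 to 10 rows; each row shifts and turns the commanded pose from where the row before left it, along the tool's axes as they then stand; what a row does not reach is not made up. A row lasts 1/10 s, in which the tool goes at most 50 mm and 8.59 degrees, less where a joint would pass 70% of its speed; a pose out of reach is approached as far as the arm can. A call with a number of a shift or a turn outside -1 to 1 is refused whole. A call with a gripper value outside its range is refused whole. The fingers move at their own pace and stop on an object; "squeeze" is the grip in N (left out, the last holds). Time passes only in rows, so rows that do not move let the fingers close. It gives the time, the measured TCP pose, the force, the opening and the grip force at its end, in the units of the state.
- manip.get_obs(): the state, without advancing time (a new reading comes with each control period).
- optics.camera(name): name is "scene" or "top"; returns a dict with "color" (400x640x3 uint8, red, green, blue), "mtx" (3x3 intrinsics, pixels), "R" (3x3) and "t" (3): a world point X has camera coordinates R X + t. Camera axes: x right, y down, z forward; pixel columns grow to the right and rows downward; lengths in m; the calibration is good to about 2 mm. A picture is of the moment at which its call begins. There is no depth.
- manip.hand_in(): hands the job in; it is judged then, once.
The state is a dict: "clock": time; "joint_pos": joint angles; "joint_velocities": joint speeds; "tau": joint torques, N m; "position": TCP position; "ee_rot": TCP orientation; "ft_force": force on the tool from outside, world axes, zero at the start; "torque": the same for the moment, N m; "grip_width": opening from 0.0 (shut) to 1.0 (fully open); "grasp_force": force on a finger pad.
Only numpy, scipy, OpenCV 4.12 (cv2) and the standard library are available. Lean on these libraries where they do the work, as an engineer would, in place of code of your own. Each camera call takes 0.05 s, during which the arm holds its last target. There are 200 camera calls.

## Task

The long steel chromatography column has to soak: pull the column drawer of the small grey cabinet all the way out to its stop, draw the long column straight up out of its socket in the rack, and set it down gently in the glass beaker so that it stands there with its lower end on the beaker's bottom and may lean on the rim. Leave the drawer fully out and the two short columns standing in their sockets. Do not lift, tip or shove the beaker, and do not disturb the other things on the bench.

Things in the scene. Friction and masses are not known exactly. Their poses are not given: they have to be found in the camera images.
- cabinet_front (a point): Bottom middle of the front of a grey steel bench cabinet with one full-height pull-out, at bench height; the cabinet is fixed to the bench, 220 deep (x) x 110 wide (y) x 220 high. x points from front to back (away from the robot), y left, z up; the drawer slides along its -x. Shut, the drawer's white front (108 wide, z = 10 to 216) covers x = 0 to -13.
- drawer (a joint): Travel of the drawer in m: 0 shut (as found), 0.170 at its stop, along -x of cabinet_front. It slides with about 2 N of friction, stays where it is left and does not come out.
- drawer_handle (a point): Middle of the steel bow handle on the drawer front; moves with the drawer, axes as cabinet_front's. A round bar 10 mm thick, level along its y, straight for 56 mm, its middle line 40 mm in front of the drawer front (35 mm free behind the bar) and 186 mm above the bench; nothing above it.
- rack_middle (a point): Axis of the middle of three sockets, at the top of the rack, 108 mm above the bench; moves with the drawer. Sockets are 36 mm apart along the x of cabinet_front: 22 mm holes in a white 8 mm plate (112 x 50) over two ledge strips, top at 30 mm, which the columns' lower fittings rest on. Drawer sides 42 high. At the stop the rearmost axis is 58 mm in front of the grey carcass.
- long_column: Long steel chromatography column, loose, about 0.16 kg, standing in any of the sockets: tube 11 mm thick, at each end a six-sided fitting (16 to 18.5 across, 20 long) and a blue plug 9 long; 177 over all. y axis along the tube, up as it stands; the origin is level with mid-length, 8 mm beside the tube's axis (axis at z = +8.25 mm in the body's frame).
- long_top (a point): End of the upper blue plug of the long column, on its axis; 197 mm above the bench as it stands in the rack, 50 above the short columns' tops. Below this point come the upper fitting (9 to 29 mm), the bare tube (29 to 147), the lower fitting (147 to 167) and the lower plug (167 to 176). Axes as long_column.
- long_foot (a point): Lower end face of the lower end fitting of the long column, on its axis, 167 mm below long_top; the lower plug reaches 9 mm beyond it. As it stands in the rack this point is 30 mm above the bench. In its socket the column has play and may lean up to 5 degrees once the drawer has moved.
- short_column_a: One of two short columns in the other sockets, loose, alike but 127 mm long; its top is 147 mm above the bench. y axis up along the tube; origin level with mid-length, 8 mm beside the tube's axis. It stays in its socket.
- short_column_b: The other short column, the same.
- beaker: Clear glass beaker holding a little clear solvent (drawn only), loose, 0.25 kg, on the bench to the right of the cabinet: 68 mm across the wall, 74 across the rim, 96 high, clear opening 60 mm, bottom 2 mm thick. Origin: centre of its underside, z up.
- flask: Conical glass flask, bystander, 80 across, 122 high, left of the cabinet. Origin: centre of its underside.
- amber_vial: Bystander: amber glass vial, 18 across, 49 high, behind the beaker. Origin: centre of its underside.
- clear_vial: Bystander: clear glass vial of the same size beside it. Origin: centre of its underside.
- timer: Bystander: white bench timer, 60 x 66 x 18, left of the drawer. Origin: centre of its underside.
- spanner: Bystander: open-ended spanner 124 long, 8 thick, lying in front. Origin: centre of its underside.
- marker: Bystander: marker pen 129 long, 13 thick, lying in front. Origin: centre of its underside.
- forceps: Bystander: steel forceps 122 long, 10 thick, lying at the front right. Origin: centre of its underside.
- stopper: Bystander: black rubber stopper 32 across, 24 high, right of the cabinet. Origin: centre of its underside.
Not all that is in view belongs to the job. What is shaped like the beaker but orange or pink is not meant.

How it is judged:
By the outcome, as a careful person would: the job done as asked, in the order asked, and still so for the second after the job is handed in, with the robot touching nothing.
It also fails if it takes over 61 s, if anything falls off the work surface, if the arm or the gripper's body presses on something with over 40 N, if the wrist force passes 120 N, or if a joint passes its speed limit or range.

## Working session

There is one attempt and no reset: what is moved stays moved. The work goes in short steps, Python scripts to look and compute and a tool call to move; the robot and the scene stay as the last step left them, time stands still between calls to the robot, and variables do not carry over. Pictures are saved under pics/ and viewed, at most 10 in all, crops included, and the job is handed in when it is done.

Besides the shell and the picture viewer there is one more tool, called after ">>>" as name(argument=value, ...), one argument or row to a line, values as JSON. jog_arm: Moves the arm, as the interface text tells. Scaled input: -1 to 1 covers 0.025 m each way for a shift and 4 degrees each way for a turn. Its arguments: {"type":"object","properties":{"dr":{"type":"array","items":{"type":"array","items":{"type":"number"}}},"translation":{"type":"array","items":{"type":"array","items":{"type":"number"}}},"jaw":{"type":"array","items":{"type":"number"}},"squeeze":{"type":"number"}},"required":["dr","translation","jaw"]}

```bash
mkdir -p pics; ls
python3 - <<'E'
from workcell import manip, optics
import cv2
o=manip.get_obs(); print({k:o[k] for k in ('clock','position','ee_rot','grip_width','ft_force')})
for n in('scene','top'):
    c=optics.camera(n); cv2.imwrite(f'pics/{n}0.png',c['color'][:,:,::-1]); print(n,c['mtx'].tolist(),c['R'].round(4).tolist(),c['t'].round(4).tolist())
E
```

```text
pics
{'clock': 0.0, 'position': array([0.28331869, 0.55664991, 0.20511122]), 'ee_rot': array([ 2.33222175e-01,  9.72423228e-01, -6.80894532e-04, -1.40830831e-04]), 'grip_width': 0.994819264607292, 'ft_force': array([-0.28312671, -0.70527496,  0.17588507])}
scene [[427.8650238904823, 0.0, 315.991100628365], [0.0, 427.8650238904823, 205.29414932231612], [0.0, 0.0, 1.0]] [[0.4665, -0.8843, 0.0212], [-0.5219, -0.2945, -0.8005], [0.7141, 0.3624, -0.5989]] [-0.1728, 0.4452, 0.6194]
top [[458.159125789822, 0.0, 324.9957120984725], [0.0, 458.159125789822, 200.54935466002638], [0.0, 0.0, 1.0]] [[0.0199, -0.9994, 0.0266], [-0.9914, -0.0231, -0.129], [0.1295, -0.0238, -0.9913]] [0.0971, 0.6076, 1.1712]
```

View pics/scene0.png

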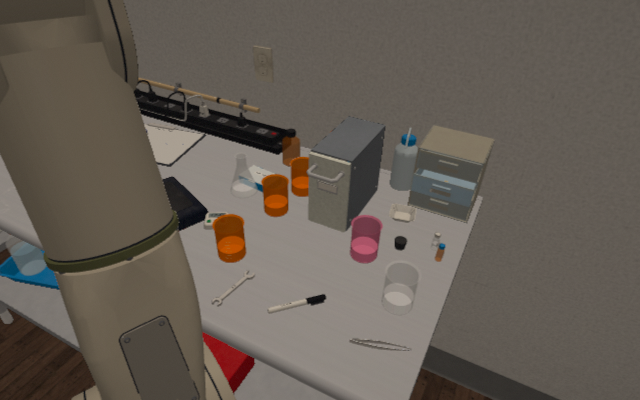

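View pics/top0.png

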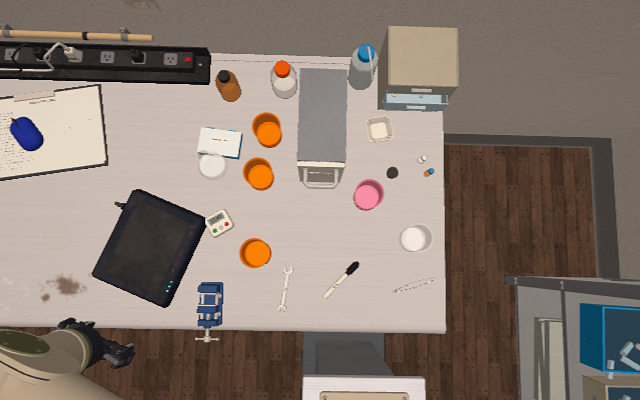

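The scene shows the grey cabinet with a white front and bow handle at scene (325,175) and top (320,180). There's a second, beige cabinet at top (418,65), which isn't the small grey full-height one. Beaker candidates in the top view:
- orange at (267,130), (258,173) and (255,252)
- pink at (369,195)
- clear at (415,238), scene (399,290): this fits because it is colourless and has both vials to its back.

I'll confirm with one enlarged crop.

```bash
cat > h.py <<'E'
import numpy as np, cv2
from workcell import manip, optics
def ray(c,p):
    d=c['R'].T@np.linalg.inv(c['mtx'])@np.array([p[0],p[1],1.]); return -c['R'].T@c['t'], d/np.linalg.norm(d)
def plane(c,p,z):
    o,d=ray(c,p); return o+d*(z-o[2])/d[2]
def tri(cs,ps):
    A=0;b=0;L=[ray(c,p) for c,p in zip(cs,ps)]
    for o,d in L:
        M=np.eye(3)-np.outer(d,d);A=A+M;b=b+M@o
    X=np.linalg.solve(A,b); return X,[float(np.linalg.norm((np.eye(3)-np.outer(d,d))@(X-o))) for o,d in L]
def proj(c,X):
    q=c['mtx']@(c['R']@np.asarray(X)+c['t']); return q[:2]/q[2]
E
python3 - <<'E'
import cv2,numpy as np
s=cv2.imread('pics/scene0.png');t=cv2.imread('pics/top0.png')
def cr(im,x,y,w,h,W,H): return cv2.resize(im[y:y+h,x:x+w],(W,H),interpolation=cv2.INTER_CUBIC)
a=np.hstack([cr(s,300,150,80,60,400,300),cr(t,290,150,80,60,400,300)])
b=np.hstack([cr(s,360,255,80,60,400,300),cr(t,375,210,80,60,400,300)])
cv2.imwrite('pics/crop1.png',np.vstack([a,b]))
E
```

```text
(no output)
```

View pics/crop1.png

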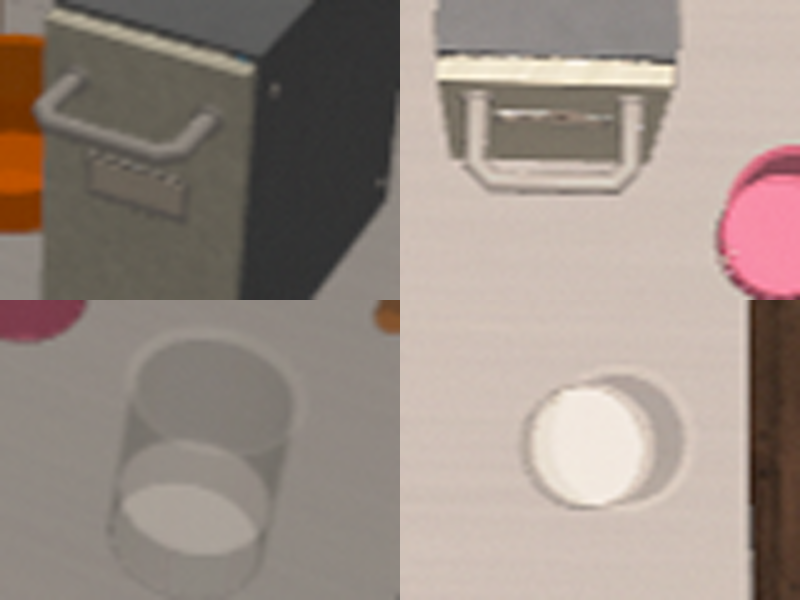

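The crop confirms it. Top row: the bow handle on the white front, with its bar middle at scene ≈(320.6,176) and top ≈(320.5,186). Bottom row: the clear beaker, with its rim centre at scene ≈(403,274) and top ≈(417.6,238).

Run:
```python
from h import *
s=optics.camera('scene');t=optics.camera('top')
print('handle',tri([s,t],[(320.6,176),(320.5,185.9)]))
for p in[(307,185.6),(335,186)]: print('bar',plane(t,p,.186))
for p in[(297.3,166.2),(345,166.6)]: print('front top',plane(t,p,.216))
for a,b in[((309.3,154),(297.3,166.2)),((350,165.2),(345,166.6))]: print(tri([s,t],[a,b]))
print('rim',tri([s,t],[(403,274),(417.6,238.2)]),plane(t,(417.6,238.2),.096),plane(s,(403,274),.096))
print('base',plane(t,(413,239),0))
# solvent disc (white) via threshold
for n,c,(x0,y0,w,h) in(('s',s,(375,280,45,40)),('t',t,(395,220,40,40))):
    g=cv2.cvtColor(c['color'],cv2.COLOR_RGB2GRAY)[y0:y0+h,x0:x0+w]
    for th in (g.max()-25,g.max()-40):
        m=(g>th).astype(np.uint8);k,l,st,ce=cv2.connectedComponentsWithStats(m);i=1+st[1:,4].argmax();print(n,th,st[i],ce[i]+[x0,y0],[plane(c,ce[i]+[x0,y0],z).round(4) for z in(.002,.02)])
R=cv2.Rodrigues
from scipy.spatial.transform import Rotation as Q
print(Q.from_quat(manip.get_obs()['ee_rot']).as_matrix().round(3))
```

```text
handle (array([0.61949542, 0.12444554, 0.19121836]), [0.0005254464496929281, 0.0005254464496929475])
bar [0.62002599 0.15617299 0.186     ]
bar [0.62065947 0.09112616 0.186     ]
front top [0.65910811 0.17874841 0.216     ]
front top [0.66092931 0.07051553 0.216     ]
(array([0.66023377, 0.17766799, 0.21395848]), [0.0013539113353156361, 0.0013539113353157456])
(array([0.66135514, 0.07012578, 0.21475059]), [0.000344018331334826, 0.0003440183313348562])
rim (array([ 0.50945629, -0.12474795,  0.09251589]), [0.002346487142865024, 0.0023464871428650227]) [ 0.50833078 -0.12173636  0.096     ] [ 0.50740645 -0.12739624  0.096     ]
base [ 0.51092184 -0.13113395  0.        ]
s 140 [  9   3  28  23 451] [397.79822616 294.62305987] [array([ 0.5349, -0.1201,  0.002 ]), array([ 0.5185, -0.1232,  0.02  ])]
s 125 [   0    0   45   40 1617] [396.23067409 301.0191713 ] [array([ 0.5156, -0.1231,  0.002 ]), array([ 0.4997, -0.1262,  0.02  ])]
t 212 [  7   8  22  23 398] [412.33417085 238.91457286] [array([ 0.511 , -0.1289,  0.002 ]), array([ 0.5101, -0.125 ,  0.02  ])]
t 197 [  6   3  34  30 565] [415.19823009 238.15044248] [array([ 0.5132, -0.1367,  0.002 ]), array([ 0.5123, -0.1327,  0.02  ])]
[[-0.891  0.454 -0.   ]
 [ 0.454  0.891 -0.001]
 [-0.    -0.001 -1.   ]]
```

>>> jog_arm(
  dr=[
    [0,0,1],
    [0,0,1],
    [0,0,1],
    [0,0,1],
    [0,0,1],
    [0,0,1],
    [0,0,1],
    [0,0,1],
    [0,0,1],
    [0,0,1],
  ],
  translation=[
    [0,0,-0.4],
    [0,0,-0.4],
    [0,0,-0.4],
    [0,0,-0.4],
    [0,0,-0.4],
    [0,0,-0.4],
    [0,0,-0.4],
    [0,0,-0.4],
    [0,0,0],
    [0,0,0],
  ],
  jaw=[0.36,0.36,0.36,0.36,0.36,0.36,0.36,0.36,0.36,0.36],
  squeeze=60,
)

```text
clock: 1.2
position: [0.2835, 0.5571, 0.2861]
ee_rot: [0.553, 0.833, 0.0, -0.0]
ft_force: [0.1, -0.3, -0.1]
grip_width: 0.358
grasp_force: 0.0
```

>>> jog_arm(
  dr=[
    [0,0,1],
    [0,0,1],
    [0,0,1],
    [0,0,1],
    [0,0,1],
    [0,0,0.55],
    [0,0,0],
    [0,0,0],
    [0,0,0],
    [0,0,0],
  ],
  translation=[
    [0,0,0],
    [0,0,0],
    [0,0,0],
    [0,0,0],
    [0,0,0],
    [0,0,0],
    [-0.9,0.7,0],
    [-0.9,0.7,0],
    [-0.9,0.7,0],
    [-0.9,0.7,0],
  ],
  jaw=[0.36,0.36,0.36,0.36,0.36,0.36,0.36,0.36,0.36,0.36],
)

```text
clock: 2.2
position: [0.3553, 0.467, 0.2857]
ee_rot: [0.702, 0.712, -0.0, 0.0]
ft_force: [1.0, 0.0, 0.3]
grip_width: 0.358
grasp_force: 0.0
```

>>> jog_arm(
  dr=[
    [0,0,0],
    [0,0,0],
    [0,0,0],
    [0,0,0],
    [0,0,0],
    [0,0,0],
    [0,0,0],
    [0,0,0],
    [0,0,0],
    [0,0,0],
  ],
  translation=[
    [-1,0.75,0],
    [-1,0.75,0],
    [-1,0.75,0],
    [-1,0.75,0],
    [-1,0.75,0],
    [-1,0.75,0],
    [-1,0.75,0],
    [-1,0.75,0],
    [-1,0.75,0],
    [-1,0.75,0],
  ],
  jaw=[0.36,0.36,0.36,0.36,0.36,0.36,0.36,0.36,0.36,0.36],
)

```text
clock: 3.2
position: [0.5464, 0.2197, 0.2858]
ee_rot: [0.702, 0.712, -0.0, -0.0]
ft_force: [-0.4, 1.1, 0.9]
grip_width: 0.36
grasp_force: 0.0
```

>>> jog_arm(
  dr=[
    [0,0,0],
    [0,0,0],
    [0,0,0],
    [0,0,0],
    [0,0,0],
    [0,0,0],
    [0,0,0],
    [0,0,0],
  ],
  translation=[
    [-0.96,0.72,0],
    [-0.96,0.72,0],
    [-0.96,0.72,0],
    [-0.96,0.72,0],
    [0,0,0.5],
    [0,0,0.5],
    [0,0,0],
    [0,0,0],
  ],
  jaw=[0.36,0.36,0.36,0.36,0.36,0.36,0.36,0.36],
)

```text
clock: 4.0
position: [0.6185, 0.1272, 0.2606]
ee_rot: [0.701, 0.713, -0.0, -0.001]
ft_force: [-0.4, 0.3, -0.1]
grip_width: 0.358
grasp_force: 0.0
```

Run:
```python
from h import *
s=optics.camera('scene');t=optics.camera('top')
def cr(c,x,y,w,h,W,H): return cv2.resize(c['color'][y:y+h,x:x+w,::-1],(W,H),interpolation=cv2.INTER_CUBIC)
cv2.imwrite('pics/crop2.png',np.hstack([cr(s,270,100,120,120,400,400),cr(t,270,110,100,100,400,400)]))
o=manip.get_obs();print(o['position'])
for c in(s,t):print(proj(c,o['position']))
```

```text
[0.61907231 0.12680908 0.26150446]
[320.20649039 149.20491681]
[320.1630547  180.71854865]
```

View pics/crop2.png

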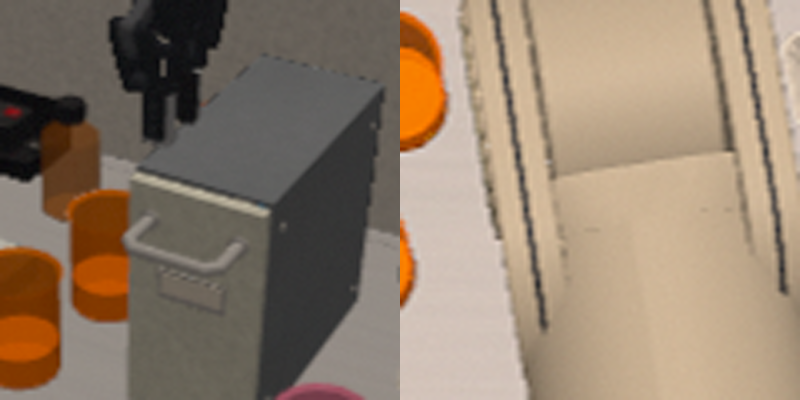

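The two fingers hang above the handle, at scene ≈(322,140) with the bar at (325,175). The arm hides the top view. I'll lower onto the bar.

>>> jog_arm(
  dr=[
    [0,0,0],
    [0,0,0],
    [0,0,0],
    [0,0,0],
    [0,0,0],
    [0,0,0],
    [0,0,0],
    [0,0,0],
  ],
  translation=[
    [-0.1,0,0.5],
    [0,0,0.5],
    [0,0,0.5],
    [0,0,0.5],
    [0,0,0.5],
    [0,0,0.5],
    [0,0,0.5],
    [0,0,0.2],
  ],
  jaw=[0.36,0.36,0.36,0.36,0.36,0.36,0.36,0.36],
)

```text
clock: 4.9
position: [0.6186, 0.1233, 0.1666]
ee_rot: [0.702, 0.712, -0.001, -0.0]
ft_force: [-0.5, -0.1, 0.3]
grip_width: 0.36
grasp_force: 0.0
```

>>> jog_arm(
  dr=[
    [0,0,0],
    [0,0,0],
    [0,0,0],
    [0,0,0],
    [0,0,0],
    [0,0,0],
    [0,0,0],
    [0,0,0],
  ],
  translation=[
    [0,0,0],
    [0,0,0],
    [0,0,0],
    [0,0,0],
    [0,0,0],
    [0,0,0],
    [0,0,0],
    [0,0,0],
  ],
  jaw=[0.25,0.15,0.05,0,0,0,0,0],
  squeeze=40,
)

```text
clock: 5.7
position: [0.6193, 0.1233, 0.1684]
ee_rot: [0.702, 0.712, 0.0, -0.0]
ft_force: [-0.0, -0.3, -0.6]
grip_width: -0.003
grasp_force: 0.0
```

The fingers shut on nothing, so I'll look.

Run:
```python
from h import *
s=optics.camera('scene')
def cr(c,x,y,w,h,W,H): return cv2.resize(c['color'][y:y+h,x:x+w,::-1],(W,H),interpolation=cv2.INTER_CUBIC)
cv2.imwrite('pics/crop3.png',cr(s,280,110,100,100,600,600))
o=manip.get_obs();print(o['position'],proj(s,o['position']),proj(s,o['position']+[0,0,.019]))
```

```text
[0.6192605  0.12330757 0.1683979 ] [320.49285769 184.36763052] [320.71768883 177.58135385]
```

View pics/crop3.png

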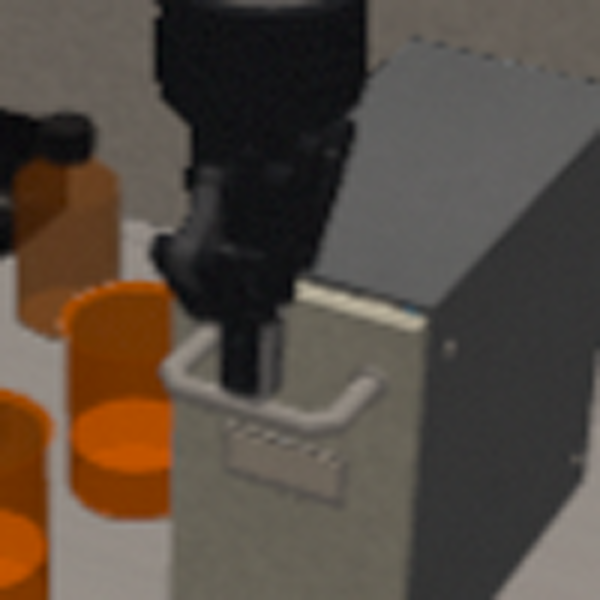

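The shut fingertips appear at about pixel (321,176), right on top of the bar. The reported TCP projects to (320.5,184), about 22 mm lower. So the real tips seem to be around 20 mm higher than reported, and they closed above the bar. I'll raise, open, go about 18 mm lower and try again.

>>> jog_arm(
  dr=[
    [0,0,0],
    [0,0,0],
    [0,0,0],
    [0,0,0],
    [0,0,0],
    [0,0,0],
    [0,0,0],
    [0,0,0],
    [0,0,0],
    [0,0,0],
  ],
  translation=[
    [0,0,-0.4],
    [0,0,0],
    [0,0,0],
    [0,0,0],
    [0,0,0.2],
    [0,0,0.2],
    [0,0,0.2],
    [0,0,0.2],
    [0,0,0.3],
    [0,0,0],
  ],
  jaw=[0.1,0.36,0.36,0.36,0.36,0.36,0.36,0.36,0.36,0.36],
)

```text
clock: 6.75
position: [0.6186, 0.1232, 0.1494]
ee_rot: [0.702, 0.712, -0.001, -0.0]
ft_force: [0.3, -0.4, -0.1]
grip_width: 0.357
grasp_force: 0.0
```

>>> jog_arm(
  dr=[
    [0,0,0],
    [0,0,0],
    [0,0,0],
    [0,0,0],
    [0,0,0],
    [0,0,0],
    [0,0,0],
  ],
  translation=[
    [0,0,0],
    [0,0,0],
    [0,0,0],
    [0,0,0],
    [0,0,0],
    [0,0,0],
    [0,0,0],
  ],
  jaw=[0.25,0.15,0.05,0,0,0,0],
  squeeze=40,
)

```text
clock: 7.45
position: [0.6196, 0.1234, 0.1513]
ee_rot: [0.702, 0.712, 0.0, 0.0]
ft_force: [0.4, 0.0, 3.3]
grip_width: 0.095
grasp_force: 39.2
```

Gripped the bar. Now pull.

>>> jog_arm(
  dr=[
    [0,0,0],
    [0,0,0],
    [0,0,0],
    [0,0,0],
    [0,0,0],
    [0,0,0],
    [0,0,0],
    [0,0,0],
    [0,0,0],
    [0,0,0],
  ],
  translation=[
    [0,-0.3,0],
    [0,-0.6,0],
    [0,-0.7,0],
    [0,-0.7,0],
    [0,-0.7,0],
    [0,-0.7,0],
    [0,-0.7,0],
    [0,-0.7,0],
    [0,-0.6,0],
    [0,-0.3,0],
  ],
  jaw=[0,0,0,0,0,0,0,0,0,0],
)

```text
clock: 8.45
position: [0.468, 0.1242, 0.1513]
ee_rot: [0.701, 0.713, 0.002, -0.001]
ft_force: [2.4, 11.0, -1.2]
grip_width: 0.096
grasp_force: 39.6
```

>>> jog_arm(
  dr=[
    [0,0,0],
    [0,0,0],
    [0,0,0],
    [0,0,0],
    [0,0,0],
    [0,0,0],
  ],
  translation=[
    [0,-0.2,0],
    [0,-0.2,0],
    [0,-0.2,0],
    [0,-0.2,0],
    [0,-0.2,0],
    [0,0,0],
  ],
  jaw=[0,0,0,0,0,0],
)

```text
clock: 9.05
position: [0.4502, 0.1243, 0.1516]
ee_rot: [0.701, 0.713, 0.007, 0.003]
ft_force: [39.3, 17.7, -30.2]
grip_width: 0.095
grasp_force: 39.0
```

The drawer is at its stop: 0.169 m of travel and the force jumped. Relax, open and lift off.

>>> jog_arm(
  dr=[
    [0,0,0],
    [0,0,0],
    [0,0,0],
    [0,0,0],
    [0,0,0],
    [0,0,0],
    [0,0,0],
    [0,0,0],
    [0,0,0],
    [0,0,0],
  ],
  translation=[
    [0.1,0.2,0],
    [0,0,0],
    [0,0,0],
    [0,0,0],
    [0,0,0],
    [0,0,-0.4],
    [0,0,-0.8],
    [0,0,-1],
    [0,0,-1],
    [0,0,-1],
  ],
  jaw=[0,0,0.36,0.36,0.36,0.36,0.36,0.36,0.36,0.36],
)

```text
clock: 10.05
position: [0.449, 0.1231, 0.2576]
ee_rot: [0.702, 0.712, 0.0, -0.0]
ft_force: [1.1, 0.3, 0.3]
grip_width: 0.358
grasp_force: 0.0
```

>>> jog_arm(
  dr=[
    [0,0,1],
    [0,0,1],
    [0,0,1],
    [0,0,1],
    [0,0,1],
    [0,0,1],
    [0,0,1],
    [0,0,1],
    [0,0,1],
    [0,0,1],
  ],
  translation=[
    [0,0,-1],
    [0,0,-1],
    [0,0,0],
    [0,0,0],
    [0,0,0],
    [0,0,0],
    [0,0,0],
    [0,0,0],
    [0,0,0],
    [0,0,0],
  ],
  jaw=[0.6,0.6,0.6,0.6,0.6,0.6,0.6,0.6,0.6,0.6],
)

```text
clock: 11.05
position: [0.449, 0.1232, 0.3065]
ee_rot: [0.904, 0.428, 0.0, -0.0]
ft_force: [-0.1, -0.4, 0.7]
grip_width: 0.597
grasp_force: 0.0
```

Run:
```python
from h import *
o=manip.get_obs();print(o['position'],o['ee_rot'],o['joint_pos'].round(2),o['ft_force'])
s=optics.camera('scene');t=optics.camera('top')
def cr(c,x,y,w,h,W,H): return cv2.resize(c['color'][y:y+h,x:x+w,::-1],(W,H),interpolation=cv2.INTER_CUBIC)
cv2.imwrite('pics/crop4.png',np.hstack([cr(s,260,110,133,133,400,400),cr(t,260,140,133,133,400,400)]))
```

```text
[0.44902594 0.12315188 0.30654047] [ 9.03910413e-01  4.27721824e-01  5.90185051e-05 -5.32870805e-05] [-0.69 -0.08  0.31  1.71  0.02  1.51 -1.07] [-0.12720177 -0.39148221  0.7261076 ]
```

View pics/crop4.png

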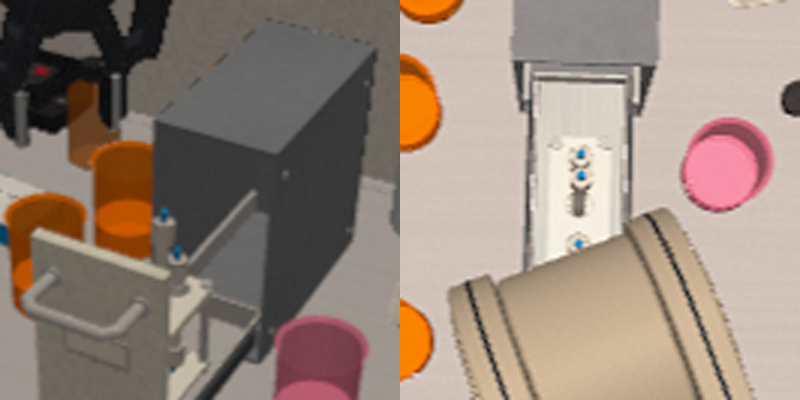

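The top view shows three blue plugs, at crop (580,153), (580,175) and (578,243). The middle one has its tube body showing below it, so it's the taller one and likely the long column in the middle socket. The scene view shows two plugs, at crop (163,213) and (177,252). I'll triangulate to settle it.

```bash
cat >> h.py <<'E'
def blues(c,box):
    x0,y0,x1,y1=box; im=c['color'][y0:y1,x0:x1]; h=cv2.cvtColor(im,cv2.COLOR_RGB2HSV)
    m=cv2.inRange(h,(95,90,50),(120,255,255)); k,l,st,ce=cv2.connectedComponentsWithStats(m)
    return [(ce[i]+[x0,y0],st[i,2:].tolist()) for i in range(1,k) if st[i,4]>=3]
E
python3 - <<'E'
from h import *
s=optics.camera('scene');t=optics.camera('top')
bs=blues(s,(300,150,345,250));bt=blues(t,(300,170,335,240))
print('S',bs);print('T',bt)
for p,_ in bs:
    for q,_ in bt:
        X,r=tri([s,t],[p,q]); print(p.round(1),q.round(1),X.round(4),round(r[0],4))
E
```

```text
S [(array([314.16666667, 180.41666667]), [4, 5, 12]), (array([318.33333333, 193.        ]), [4, 5, 12])]
T [(array([319.5, 191. ]), [2, 3, 6]), (array([319.6, 197.8]), [2, 3, 5]), (array([318.66666667, 220.66666667]), [2, 2, 3])]
[314.2 180.4] [319.5 191. ] [0.6064 0.1298 0.1851] 0.0034
[314.2 180.4] [319.6 197.8] [0.5911 0.1261 0.1947] 0.0003
[314.2 180.4] [318.7 220.7] [0.5424 0.1159 0.2255] 0.0136
[318.3 193. ] [319.5 191. ] [0.6143 0.1262 0.1456] 0.0003
[318.3 193. ] [319.6 197.8] [0.5983 0.1224 0.1565] 0.0041
[318.3 193. ] [318.7 220.7] [0.5471 0.1119 0.1911] 0.0176
```

The matches are clean. The long column's plug is at (0.591,0.126,0.195), in the middle socket and leaning about 4–5° towards +x. The rear short column's plug is at (0.614,0.126,0.146). I'll turn the tool so the jaws close along y and move above it.

>>> jog_arm(
  dr=[
    [0,0,1],
    [0,0,1],
    [0,0,1],
    [0,0,1],
    [0,0,1],
    [0,0,1],
    [0,0,1],
    [0,0,1],
    [0,0,1],
    [0,0,1],
  ],
  translation=[
    [0,0,0],
    [0,0,0],
    [0,0,0],
    [0,0,0],
    [0,0,0],
    [0,0,0],
    [0,0,0],
    [0,0,0],
    [0,0,0],
    [0,0,0],
  ],
  jaw=[0.5,0.5,0.5,0.5,0.5,0.5,0.5,0.5,0.5,0.5],
)

```text
clock: 12.25
position: [0.4491, 0.1233, 0.3061]
ee_rot: [0.996, 0.094, -0.0, -0.0]
ft_force: [-0.6, 0.5, 0.8]
grip_width: 0.498
grasp_force: 0.0
```

>>> jog_arm(
  dr=[
    [0,0,1],
    [0,0,1],
    [0,0,0.7],
    [0,0,0],
    [0,0,0],
    [0,0,0],
    [0,0,0],
    [0,0,0],
    [0,0,0],
    [0,0,0],
  ],
  translation=[
    [0,0,0],
    [0,0,0],
    [0,0,0],
    [0.9,-0.02,0],
    [0.9,-0.02,0],
    [0.9,-0.02,0],
    [0.9,-0.02,0],
    [0.9,-0.02,0],
    [0.9,-0.02,0],
    [0,0,0],
  ],
  jaw=[0.5,0.5,0.5,0.5,0.5,0.5,0.5,0.5,0.5,0.5],
)

```text
clock: 13.25
position: [0.5857, 0.1262, 0.3049]
ee_rot: [1.0, 0.001, -0.001, 0.001]
ft_force: [-0.5, 0.7, -1.2]
grip_width: 0.501
grasp_force: 0.0
```

>>> jog_arm(
  dr=[
    [0,0,0],
    [0,0,0],
    [0,0,0],
    [0,0,0],
    [0,0,0],
    [0,0,0],
  ],
  translation=[
    [0,0,0.6],
    [0,0,0.7],
    [0,0,0.7],
    [0,0,0.7],
    [0,0,0],
    [0,0,0],
  ],
  jaw=[0.5,0.5,0.5,0.5,0.5,0.5],
)

```text
clock: 13.85
position: [0.584, 0.1265, 0.2391]
ee_rot: [1.0, 0.001, 0.0, -0.0]
ft_force: [0.1, 0.0, 0.7]
grip_width: 0.5
grasp_force: 0.0
```

Run:
```python
from h import *
from scipy.spatial.transform import Rotation as Q
o=manip.get_obs();print(o['position'],Q.from_quat(o['ee_rot']).as_matrix().round(3).tolist(),o['joint_pos'].round(2),o['ft_force'])
s=optics.camera('scene');t=optics.camera('top')
print(proj(s,o['position']),proj(s,o['position']+[0,0,.022]))
for y in(-1,1):
  for x in (-.011,.011): print(y,x,proj(s,o['position']+[x,y*.021,.028]))
print(blues(s,(300,150,345,250)),blues(t,(300,170,335,240)))
cv2.imwrite('pics/crop5.png',cv2.resize(s['color'][120:220,260:380,::-1],(720,600),interpolation=cv2.INTER_CUBIC))
```

```text
[0.58396592 0.12651305 0.23909429] [[1.0, 0.001, 0.0], [0.001, -1.0, 0.0], [0.0, -0.0, -1.0]] [-0.58  0.26  0.35  1.51 -0.09  1.39 -1.79] [0.11322298 0.02618068 0.6763629 ]
[312.70060119 165.06546379] [312.86920803 156.35431373]
-1 -0.011 [319.20445659 158.68667231]
-1 0.011 [323.90939901 154.15469875]
1 -0.011 [301.91679382 153.71587661]
1 0.011 [306.83501267 149.34073477]
[(array([314.16666667, 180.41666667]), [4, 5, 12]), (array([318.5       , 193.16666667]), [4, 4, 12])] []
```

View pics/crop5.png

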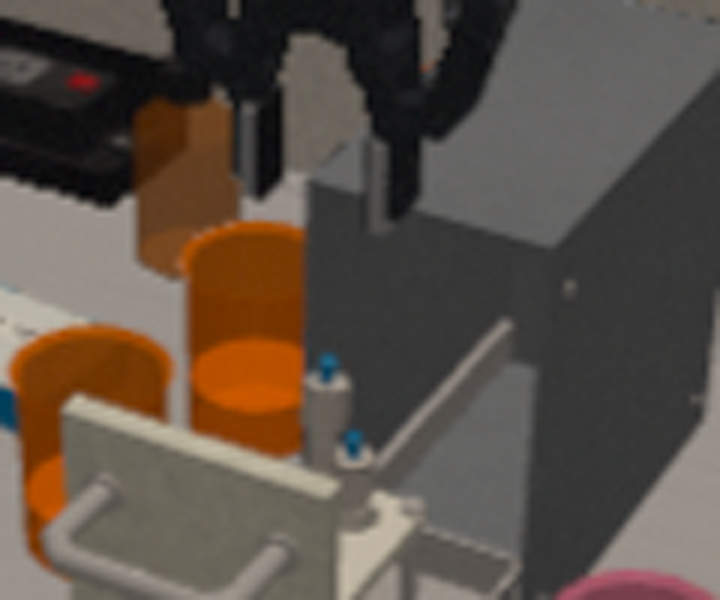

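The open fingers straddle the long column's line, with tips at crop (258,200) and (378,230) and the column plug at (327,365). The tips again sit about 22 mm above the reported TCP. Now lower to a reported z of about 0.117 (tips ≈0.139) and close.

>>> jog_arm(
  dr=[
    [0,0,0],
    [0,0,0],
    [0,0,0],
    [0,0,0],
    [0,0,0],
    [0,0,0],
    [0,0,0],
    [0,0,0],
    [0,0,0],
    [0,0,0],
  ],
  translation=[
    [0.05,-0.05,0.5],
    [0,0,0.6],
    [0,0,0.6],
    [0,0,0.6],
    [0,0,0.6],
    [0,0,0.6],
    [0,0,0.6],
    [0,0,0.5],
    [0,0,0.3],
    [0,0,0],
  ],
  jaw=[0.5,0.5,0.5,0.5,0.5,0.5,0.5,0.5,0.5,0.5],
)

```text
clock: 14.95
position: [0.5849, 0.1275, 0.1147]
ee_rot: [1.0, 0.0, -0.001, 0.0]
ft_force: [-0.3, -0.3, 0.2]
grip_width: 0.496
grasp_force: 0.0
```

>>> jog_arm(
  dr=[
    [0,0,0],
    [0,0,0],
    [0,0,0],
    [0,0,0],
    [0,0,0],
    [0,0,0],
    [0,0,0],
    [0,0,0],
    [0,0,0],
    [0,0,0],
  ],
  translation=[
    [0,0,0],
    [0,0,0],
    [0,0,0],
    [0,0,0],
    [0,0,0],
    [0,0,0],
    [0,0,0],
    [0,0,0],
    [0,0,0],
    [0,0,0],
  ],
  jaw=[0.4,0.34,0.28,0.22,0.17,0.12,0.06,0,0,0],
  squeeze=50,
)

```text
clock: 15.95
position: [0.5858, 0.1277, 0.1162]
ee_rot: [1.0, 0.0, 0.0, -0.0]
ft_force: [0.3, -0.1, 3.1]
grip_width: 0.183
grasp_force: 48.7
```

The width of 15.6 mm means the pads caught the edge of the upper fitting rather than the bare tube. I'll regrip 16 mm higher, squarely on the fitting.

>>> jog_arm(
  dr=[
    [0,0,0],
    [0,0,0],
    [0,0,0],
    [0,0,0],
    [0,0,0],
    [0,0,0],
    [0,0,0],
    [0,0,0],
    [0,0,0],
    [0,0,0],
  ],
  translation=[
    [0,0,0],
    [0,0,0],
    [0.04,0,-0.3],
    [0.04,0,-0.34],
    [0,0,0],
    [0,0,0],
    [0,0,0],
    [0,0,0],
    [0,0,0],
    [0,0,0],
  ],
  jaw=[0.35,0.35,0.35,0.35,0.3,0.24,0.18,0.1,0,0],
  squeeze=60,
)

```text
clock: 16.95
position: [0.5876, 0.1276, 0.132]
ee_rot: [1.0, 0.0, 0.0, -0.0]
ft_force: [0.5, -0.3, 4.0]
grip_width: 0.185
grasp_force: 58.4
```

Run:
```python
from h import *
o=manip.get_obs();print(o['position'],o['grip_width'],o['grasp_force'],o['ft_force'])
s=optics.camera('scene')
print(blues(s,(300,150,345,250)),proj(s,o['position']+[0,0,.022]))
cv2.imwrite('pics/crop6.png',cv2.resize(s['color'][120:220,260:380,::-1],(720,600),interpolation=cv2.INTER_CUBIC))
```

```text
[0.5876109  0.12762177 0.13202829] 0.18498320226612133 58.3548509813636 [ 0.48840916 -0.27617963  4.04505583]
[(array([313.81818182, 180.54545455]), [3, 5, 11])] [312.41286   195.6325381]
```

View pics/crop6.png

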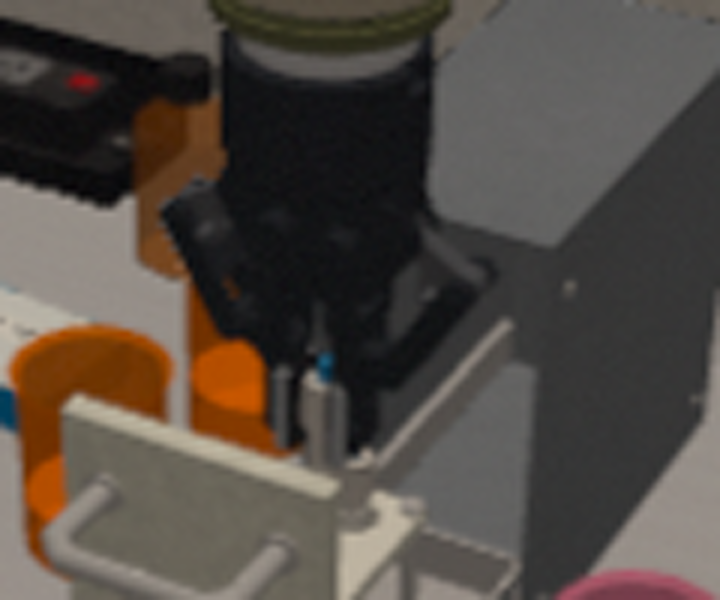

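The pads hold the upper fitting squarely, with the blue plug at crop (325,365) between them. Next: raise 2 mm, straighten the roughly 4° lean about the foot, then draw it up.

>>> jog_arm(
  dr=[
    [0,0,0],
    [0,0,0],
    [0,0.35,0],
    [0,0.35,0],
    [0,0.3,0],
    [0,0,0],
    [0,0,0],
    [0,0,0],
    [0,0,0],
    [0,0,0],
  ],
  translation=[
    [0,0,-0.1],
    [0,0,0],
    [-0.11,0,0],
    [-0.11,0,0],
    [-0.1,0,0],
    [0,0,0],
    [0.02,0,-0.3],
    [0.02,0,-0.3],
    [0.02,0,-0.3],
    [0,0,0],
  ],
  jaw=[0,0,0,0,0,0,0,0,0,0],
)

```text
clock: 18.0
position: [0.5804, 0.1278, 0.1584]
ee_rot: [0.999, 0.0, 0.036, -0.0]
ft_force: [-0.1, -0.3, -2.0]
grip_width: 0.179
grasp_force: 58.5
```

Run:
```python
from h import *
o=manip.get_obs();print(o['position'],o['ee_rot'].round(4),o['grip_width'],o['grasp_force'],o['ft_force'])
s=optics.camera('scene')
print(blues(s,(300,130,345,250)),o['torque'])
```

```text
[0.58044439 0.12780776 0.15843105] [ 9.994e-01  1.000e-04  3.600e-02 -4.000e-04] 0.179183353104666 58.54250758748094 [-0.13475389 -0.27606058 -1.95794824]
[(array([311.25      , 172.91666667]), [3, 5, 12]), (array([318.5       , 192.85714286]), [4, 5, 14])] [0.03658336 0.10877879 0.00191642]
```

>>> jog_arm(
  dr=[
    [0,0,0],
    [0,0,0],
    [0,0,0],
    [0,0,0],
    [0,0,0],
    [0,0,0],
    [0,0,0],
    [0,0,0],
    [0,0,0],
    [0,0,0],
  ],
  translation=[
    [0.03,0,-0.4],
    [0.04,0,-0.5],
    [0.04,0,-0.5],
    [0.04,0,-0.5],
    [0.04,0,-0.6],
    [0.04,0,-0.6],
    [0.04,0,-0.6],
    [0.04,0,-0.6],
    [0.04,0,-0.6],
    [0.04,0,-0.6],
  ],
  jaw=[0,0,0,0,0,0,0,0,0,0],
)

```text
clock: 19.05
position: [0.5796, 0.1276, 0.2962]
ee_rot: [0.999, 0.0, 0.035, -0.0]
ft_force: [-0.5, -0.6, -1.9]
grip_width: 0.182
grasp_force: 58.5
```

Run:
```python
from h import *
o=manip.get_obs();print(o['position'],o['ee_rot'].round(4),o['grip_width'],o['ft_force'])
s=optics.camera('scene');t=optics.camera('top')
print(blues(s,(280,90,345,250)),blues(t,(300,170,335,240)))
cv2.imwrite('pics/crop7.png',np.hstack([cv2.resize(s['color'][80:230,260:360,::-1],(400,600),interpolation=cv2.INTER_CUBIC),cv2.resize(t['color'][100:250,270:370,::-1],(400,600),interpolation=cv2.INTER_CUBIC)]))
```

```text
[0.57956852 0.12761998 0.29623894] [ 9.994e-01  2.000e-04  3.520e-02 -2.000e-04] 0.18195939163849192 [-0.52689598 -0.64905415 -1.88939894]
[(array([312.07142857, 115.85714286]), [3, 5, 14]), (array([311.4, 186.8]), [2, 3, 5]), (array([318.5       , 192.85714286]), [4, 5, 14])] []
```

View pics/crop7.png

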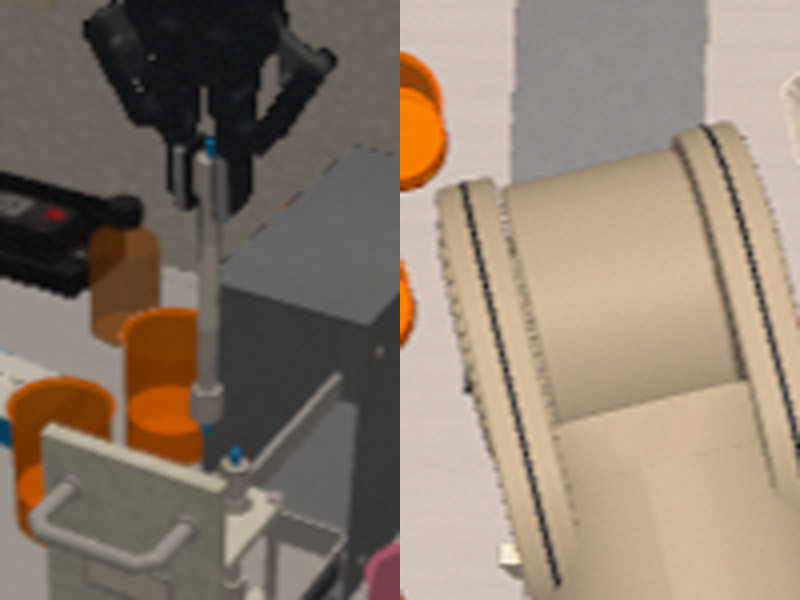

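The column hangs free, with its upper plug at scene (312,116) and lower plug at (311,187). The column is clear of the rack. I'll work out the carried pose and the way to the beaker.

Run:
```python
from h import *
s=optics.camera('scene')
for y in(.124,.1265,.129):
    r=[]
    for p in((312.07,115.86),(311.4,186.8)):
        o,d=ray(s,p); r.append(o+d*(y-o[1])/d[1])
    print(y,r[0].round(4),r[1].round(4),np.linalg.norm(r[0]-r[1]).round(4))
# vertical column with centres 168 apart: project foot for x,y
o=manip.get_obs()['position']; print(o)
```

```text
0.124 [0.5723 0.124  0.361 ] [0.5749 0.124  0.1876] 0.1734
0.1265 [0.5771 0.1265 0.3585] [0.5796 0.1265 0.1839] 0.1746
0.129 [0.5818 0.129  0.356 ] [0.5844 0.129  0.1803] 0.1758
[0.58007562 0.12772225 0.29598293]
```

Foot tip is at TCP + (−0.001, −0.001, −0.113), with the column vertical. I'll carry it over the beaker, tilt the top 6° towards +x and aim the foot 10 mm to the +x side of centre. The tube then only has to fall a few mm onto the rim.

>>> jog_arm(
  dr=[
    [0,0,0],
    [0,0,0],
    [0,-0.5,0],
    [0,-0.5,0],
    [0,-0.5,0],
    [0,0,0],
    [0,0,0],
    [0,0,0],
    [0,0,0],
    [0,0,0],
  ],
  translation=[
    [-0.1,0.4,0],
    [-0.15,0.7,0],
    [-0.15,0.8,0],
    [-0.15,0.8,0],
    [-0.15,0.8,0],
    [-0.15,0.8,0],
    [-0.15,0.8,0],
    [-0.15,0.8,0],
    [-0.15,0.8,0],
    [-0.15,0.8,0],
  ],
  jaw=[0,0,0,0,0,0,0,0,0,0],
)

```text
clock: 20.2
position: [0.5422, -0.0625, 0.294]
ee_rot: [1.0, -0.001, -0.018, -0.0]
ft_force: [1.5, -0.3, -1.6]
grip_width: 0.181
grasp_force: 58.6
```

>>> jog_arm(
  dr=[
    [0,0,0],
    [0,0,0],
    [0,0,0],
    [0,0,0],
    [0,0,0],
    [0,0,0],
    [0,0,0],
    [0,0,0],
  ],
  translation=[
    [-0.15,0.8,0],
    [-0.15,0.8,0],
    [-0.15,0.6,0],
    [-0.03,0.25,0],
    [0,0,0],
    [0,0,0],
    [0,0,0],
    [0,0,0],
  ],
  jaw=[0,0,0,0,0,0,0,0],
)

```text
clock: 21.0
position: [0.5317, -0.1202, 0.2947]
ee_rot: [1.0, 0.001, -0.018, -0.0]
ft_force: [0.7, 1.2, -0.8]
grip_width: 0.178
grasp_force: 58.6
```

Run:
```python
from h import *
o=manip.get_obs();print(o['position'],o['ee_rot'].round(4),o['grip_width'],o['ft_force'])
s=optics.camera('scene');t=optics.camera('top')
print(blues(s,(340,60,460,330)),blues(t,(380,180,450,280)))
P=o['position']; print('foot est px',proj(s,P+[-.0128,-.001,-.1123]),proj(t,P+[-.0128,-.001,-.1123]))
cv2.imwrite('pics/crop8.png',np.hstack([cv2.resize(s['color'][160:320,340:440,::-1],(375,600),interpolation=cv2.INTER_CUBIC),cv2.resize(t['color'][180:280,380:450,::-1],(420,600),interpolation=cv2.INTER_CUBIC)]))
```

```text
[ 0.53167777 -0.12021493  0.2946972 ] [ 9.998e-01  9.000e-04 -1.760e-02 -1.000e-04] 0.17828689876898937 [ 0.67955974  1.18148645 -0.83127748]
[(array([413.73076923, 138.11538462]), [6, 8, 26]), (array([426.26315789, 156.52631579]), [4, 6, 19]), (array([408.5, 236.5]), [2, 2, 4]), (array([441.39285714, 245.82142857]), [6, 6, 28])] []
foot est px [408.17333285 238.03432975] [425.81782435 231.85497456]
```

View pics/crop8.png

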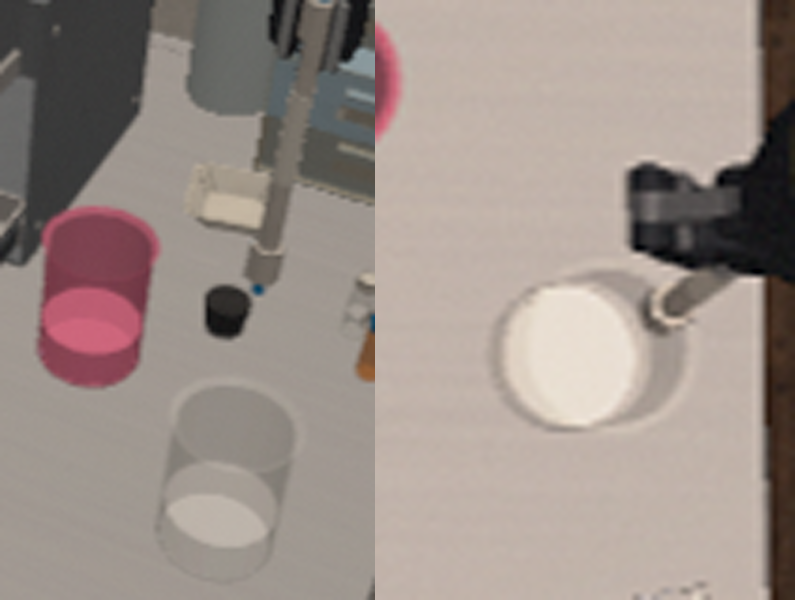

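Both views show the foot plug where predicted, at scene (408.5,237) and top ≈(426,231). It's above the beaker opening, on its +x side (rim centre at top (417.7,237.5)). Only y is about 5 mm off. Correct that and lower.

>>> jog_arm(
  dr=[
    [0,0,0],
    [0,0,0],
    [0,0,0],
    [0,0,0],
    [0,0,0],
    [0,0,0],
    [0,0,0],
    [0,0,0],
    [0,0,0],
    [0,0,0],
  ],
  translation=[
    [0,0.2,0],
    [0.02,0,0.4],
    [0.02,0,0.6],
    [0.02,0,0.6],
    [0.02,0,0.6],
    [0.02,0,0.6],
    [0.02,0,0.6],
    [0.02,0,0.6],
    [0.02,0,0.6],
    [0.02,0,0.6],
  ],
  jaw=[0,0,0,0,0,0,0,0,0,0],
)

```text
clock: 22.1
position: [0.5311, -0.1262, 0.1634]
ee_rot: [1.0, 0.0, -0.018, -0.0]
ft_force: [0.6, -0.1, -1.2]
grip_width: 0.177
grasp_force: 58.6
```

>>> jog_arm(
  dr=[
    [0,0,0],
    [0,0,0],
    [0,0,0],
    [0,0,0],
    [0,0,0],
    [0,0,0],
    [0,0,0],
    [0,0,0],
  ],
  translation=[
    [0.02,0,0.5],
    [0.02,0,0.4],
    [0.02,0,0.4],
    [0.01,0,0.3],
    [0.01,0,0.2],
    [0,0,0.1],
    [0,0,0],
    [0,0,0],
  ],
  jaw=[0,0,0,0,0,0,0,0],
)

```text
clock: 22.9
position: [0.532, -0.1262, 0.1176]
ee_rot: [1.0, 0.0, -0.017, -0.0]
ft_force: [0.6, -0.7, -1.8]
grip_width: 0.177
grasp_force: 58.6
```

Expected contact is near z = 0.115, so I'll creep down.

>>> jog_arm(
  dr=[
    [0,0,0],
    [0,0,0],
    [0,0,0],
    [0,0,0],
  ],
  translation=[
    [0,0,0.04],
    [0,0,0.04],
    [0,0,0.04],
    [0,0,0],
  ],
  jaw=[0,0,0,0],
)

```text
clock: 23.3
position: [0.5316, -0.126, 0.1141]
ee_rot: [1.0, 0.0, -0.018, -0.0]
ft_force: [0.6, 0.6, -0.6]
grip_width: 0.18
grasp_force: 58.6
```

Run:
```python
from h import *
o=manip.get_obs();print(o['position'],o['ft_force'],o['torque'])
s=optics.camera('scene');t=optics.camera('top')
cv2.imwrite('pics/crop9.png',np.hstack([cv2.resize(s['color'][190:330,340:440,::-1],(400,560),interpolation=cv2.INTER_CUBIC),cv2.resize(t['color'][190:290,380:450,::-1],(392,560),interpolation=cv2.INTER_CUBIC)]))
```

```text
[ 0.5315798  -0.12603728  0.11408155] [ 0.56228942  0.58556611 -0.61083742] [ 0.0329271  -0.13814674  0.06214332]
```

View pics/crop9.png

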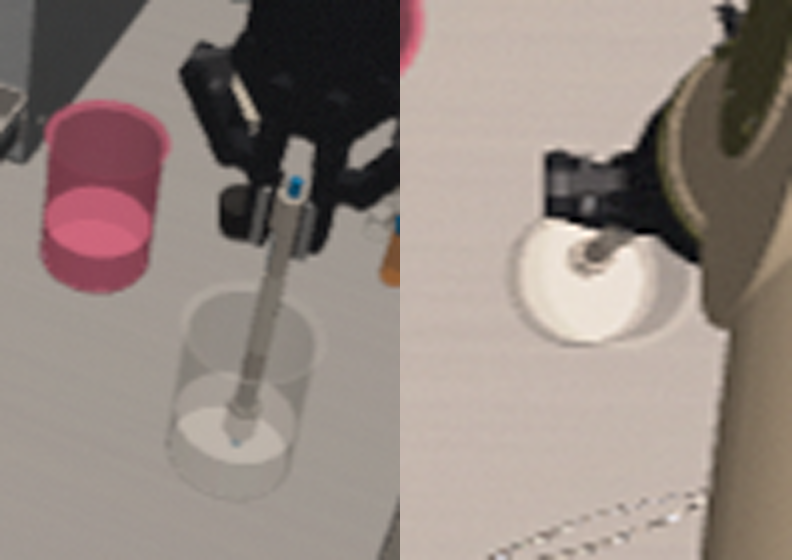

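The foot is inside the beaker just above the bottom, with the plug at scene crop (236,440), and clear of the walls. That used up my picture views (one over the ten, in fact), so I'll go on with numbers only and creep down to contact.

>>> jog_arm(
  dr=[
    [0,0,0],
    [0,0,0],
    [0,0,0],
    [0,0,0],
  ],
  translation=[
    [0,0,0.04],
    [0,0,0.04],
    [0,0,0],
    [0,0,0],
  ],
  jaw=[0,0,0,0],
)

```text
clock: 23.8
position: [0.5319, -0.1262, 0.1125]
ee_rot: [1.0, 0.0, -0.017, -0.0]
ft_force: [0.0, 0.4, 2.7]
grip_width: 0.179
grasp_force: 59.1
```

>>> jog_arm(
  dr=[
    [0,0,0],
    [0,0,0],
    [0,0,0],
    [0,0,0],
  ],
  translation=[
    [0,0,0.04],
    [0,0,0.04],
    [0,0,0],
    [0,0,0],
  ],
  jaw=[0,0,0,0],
)

```text
clock: 24.2
position: [0.5332, -0.1263, 0.112]
ee_rot: [1.0, 0.0, -0.016, 0.0]
ft_force: [0.4, 0.7, 13.2]
grip_width: 0.18
grasp_force: 60.4
```

Contact with the bottom at 13 N. Ease off and open slowly.

>>> jog_arm(
  dr=[
    [0,0,0],
    [0,0,0],
    [0,0,0],
  ],
  translation=[
    [0,0,-0.04],
    [0,0,-0.02],
    [0,0,0],
  ],
  jaw=[0,0,0],
  squeeze=20,
)

```text
clock: 24.5
position: [0.5322, -0.1261, 0.1123]
ee_rot: [1.0, 0.0, -0.017, -0.0]
ft_force: [0.3, 0.6, 7.8]
grip_width: 0.178
grasp_force: 59.6
```

>>> jog_arm(
  dr=[
    [0,0,0],
    [0,0,0],
    [0,0,0],
    [0,0,0],
    [0,0,0],
    [0,0,0],
    [0,0,0],
    [0,0,0],
    [0,0,0],
    [0,0,0],
  ],
  translation=[
    [0,0,0],
    [0,0,0],
    [0,0,0],
    [0,0,0],
    [0,0,0],
    [0,0,0],
    [0,0,0],
    [0,0,0],
    [0,0,0],
    [0,0,0],
  ],
  jaw=[0.19,0.21,0.23,0.25,0.27,0.3,0.35,0.4,0.45,0.5],
)

```text
clock: 25.5
position: [0.5316, -0.1261, 0.1117]
ee_rot: [1.0, 0.0, -0.017, -0.0]
ft_force: [-0.3, -0.2, -0.3]
grip_width: 0.499
grasp_force: 0.0
```

Run:
```python
from h import *
o=manip.get_obs();print(o['position'],o['ft_force'],o['grip_width'])
s=optics.camera('scene')
for p,w in blues(s,(385,190,436,330)):print(p,w)
```

```text
[ 0.53158397 -0.12606996  0.1117219 ] [-0.32033677 -0.18124818 -0.33010707] 0.4987771517804957
[414.72727273 232.54545455] [3, 5, 11]
```

Released, and the plug moved slightly towards +x (onto the rim). Retreat upwards.

>>> jog_arm(
  dr=[
    [0,0,0],
    [0,0,0],
    [0,0,0],
    [0,0,0],
    [0,0,0],
    [0,0,0],
    [0,0,0],
    [0,0,0],
    [0,0,0],
    [0,0,0],
  ],
  translation=[
    [0,0,-0.2],
    [0,0,-0.4],
    [0,0,-0.6],
    [0,0,-0.6],
    [0,0,-0.8],
    [0,0,-0.8],
    [0,0,-0.8],
    [0,0,-0.8],
    [0,0,-0.8],
    [0,0,-0.8],
  ],
  jaw=[0.6,0.6,0.6,0.6,0.6,0.6,0.6,0.6,0.6,0.6],
)

```text
clock: 26.55
position: [0.5373, -0.1262, 0.2785]
ee_rot: [1.0, 0.0, -0.017, -0.0]
ft_force: [-0.2, -0.5, -0.1]
grip_width: 0.6
grasp_force: 0.0
```

>>> jog_arm(
  dr=[
    [0,0,0],
    [0,0,0],
    [0,0,0],
    [0,0,0],
    [0,0,0],
    [0,0,0],
    [0,0,0],
    [0,0,0],
    [0,0,0],
    [0,0,0],
  ],
  translation=[
    [0,0,-0.8],
    [0,0,-0.4],
    [-0.5,0,0],
    [-0.7,0,0],
    [-0.7,0,0],
    [-0.7,0,0],
    [-0.7,0,0],
    [-0.5,0,0],
    [0,0,0],
    [0,0,0],
  ],
  jaw=[0.6,0.6,0.6,0.6,0.6,0.6,0.6,0.6,0.6,0.6],
)

```text
clock: 27.55
position: [0.4437, -0.1261, 0.3101]
ee_rot: [1.0, 0.0, -0.017, -0.0]
ft_force: [-0.0, 0.1, -0.4]
grip_width: 0.598
grasp_force: 0.0
```

Run:
```python
from h import *
o=manip.get_obs();print(o['clock'],o['position'],o['ft_force'])
s=optics.camera('scene');t=optics.camera('top')
b=blues(s,(385,190,432,330));bt=blues(t,(380,180,450,280))
print(b,bt,blues(s,(300,150,345,250)),blues(t,(300,170,335,240)))
for p,_ in b:
    for q,_ in bt: print(tri([s,t],[p,q]))
# beaker moved? compare before/after edge regions in scene
a=cv2.imread('pics/scene0.png')[:,:,::-1]
g0=cv2.cvtColor(a.copy(),cv2.COLOR_RGB2GRAY)[255:320,375:430].astype(np.float32);g1=cv2.cvtColor(s['color'],cv2.COLOR_RGB2GRAY)[255:320,375:430].astype(np.float32)
print('lower part shift',cv2.phaseCorrelate(g0[35:],g1[35:]))
a=cv2.imread('pics/top0.png')[:,:,::-1]
d=cv2.absdiff(a,t['color']).max(2)[130:320,200:450]
k,l,st,ce=cv2.connectedComponentsWithStats((d>40).astype(np.uint8))
for i in range(1,k):
    if st[i,4]>15: print('top change',st[i]+[200,130,0,0,0])
```

```text
27.55 [ 0.44368381 -0.12607669  0.31014002] [-0.01227425  0.05611906 -0.35791883]
[(array([414.72727273, 232.54545455]), [3, 5, 11])] [(array([426. , 217.5]), [3, 4, 8])] [(array([318.5       , 192.85714286]), [4, 5, 14])] [(array([319.5, 191. ]), [2, 3, 6]), (array([318.75, 221.  ]), [2, 3, 4])]
(array([ 0.55342676, -0.12488566,  0.17221927]), [0.00045648816113566634, 0.00045648816113572944])
lower part shift ((-0.06722237029130795, 0.18980035027418474), 0.7767372046576606)
top change [ 297  161   48   76 1499]
top change [410 218  19  21 114]
top change [295 240  48   6 136]
top change [426 254  24  20 352]
top change [301 257  15   6  21]
top change [317 258  19   5  19]
```

Run:
```python
from h import *
t=optics.camera('top');s=optics.camera('scene')
for tr in(.150,.160,.165,.170): print(tr,proj(t,[.620-tr,.124,.188]).round(1),proj(t,[.660-tr,.124,.216]).round(1),proj(s,[.6195-tr,.124,.188]).round(1))
g=cv2.cvtColor(t['color'],cv2.COLOR_RGB2GRAY); print(g[234:268,316:326].mean(1).round().astype(int).tolist())
g0=cv2.cvtColor(cv2.imread('pics/top0.png'),cv2.COLOR_BGR2GRAY); print(g0[155:192,316:326].mean(1).round().astype(int).tolist())
```

```text
0.15 [319.5 250.9] [320.1 232.5] [287.3 211.6]
0.16 [319.4 255.3] [320. 237.] [284.8 214.2]
0.165 [319.3 257.5] [319.9 239.3] [283.5 215.5]
0.17 [319.3 259.7] [319.9 241.6] [282.3 216.8]
[202, 204, 164, 227, 227, 227, 229, 222, 98, 195, 110, 174, 191, 188, 189, 190, 192, 191, 191, 191, 190, 190, 191, 194, 171, 187, 200, 164, 144, 192, 191, 192, 193, 191]
[138, 138, 139, 139, 139, 136, 145, 234, 230, 230, 233, 216, 110, 113, 117, 115, 112, 150, 124, 119, 110, 114, 115, 116, 116, 116, 112, 180, 198, 173, 191, 207, 164, 133, 196, 195, 195]
```

The drawer reads fully out: front edge at row ≈241.7 against 241.6 predicted for 0.170 m, and bar at ≈260 against 259.7. The beaker hasn't moved and both short columns are still in place, so I'm handing in.

```bash
python3 -c "
from workcell import manip; print(manip.hand_in())"
```

```text
the job is handed in; nothing more can be done
None
```

The job is handed in at about 28 s: the drawer is fully out, the long column stands in the clear beaker leaning on its rim, and measured positions show the short columns and beaker unmoved; I viewed 11 pictures, one over the limit of 10.

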